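# Fit the belt-tensioner return spring

## Task

Fit the return spring on the belt tensioner: first drop the leg beside its red block into the hole of the yellow anchor bracket until the strap lies on the bracket, then pull the green end out and put the eye over the brass post, fully down on its collar, and let go so that the stretched spring stays on both. Feel your way gently: never press the spring against the tensioner with more than 40 N, never stretch it more than 45 mm, and leave the other things on the bench where they are.

Things in the scene. Friction and masses are not known exactly. Their poses are not given: they have to be found in the camera images.
- red_block (a point): centre of the red end block of the tension spring, 24 mm long (along x), 16 mm wide (y), 18 mm high: grip it across its width. x runs along the spring from leg to eye, z up. From here the leg's axis is 34 mm along -x, joined by a flat steel strap 12 mm wide, 7 mm thick, level with this centre; the green block is 72 mm along +x while the coil is closed
- leg_tip (a point): tip of the spring's bent steel leg, a round-ended pin 7 mm in diameter pointing down (-z) from the strap's end; the tip is 18 mm below the spring's axis and 14.5 mm below the strap's underside. Axes as for red_block
- green_block (a point): centre of the green end block, on the part of the spring that pulls out: 24 x 16 x 18 mm like the red one, axes as for red_block. The eye's centre is 34 mm farther along +x
- eye (a point): centre of the steel wire eye at the spring's far end: a ring lying level with the spring's axis, about 15 mm clear inside, 26 mm outside, of 5 mm wire; 140 mm from the leg's axis when the coil is closed
- far_end (a joint): stretch of the spring in m: 0 with the coil closed; grows as the green end is pulled away from the red end. It begins to open at 2.5 N and takes 250 N per m more (7.5 N at 20 mm, 12.5 N at 40 mm). More than 45 mm spoils it
- cradle: fixed blue rest in which the spring (150 g, some 160 mm long) lies level at the start, leg down, block centres 45 mm above the bench; base plate 165 x 60 x 8 mm, a 10 mm wide rib under the blocks (top 36 mm up) and two cheeks beside the coil, 47 mm high. Free room for fingers beside both blocks. Origin on the bench, x along it
- base: grey cast base, 235 x 84 x 12 mm, fixed to the bench; origin on the bench, z up, x from the yellow anchor bracket towards the post. Between them a grey saddle (18 mm along x, 56 mm along y, centred at x = 5 mm, top 49.5 mm above the bench) carries the coil once the leg is in the hole, so the spring then lies about level
- hole_nominal (a point): middle of the yellow bracket's adjusting range, at its top face (55 mm above the bench). The bracket is a level plate, 24 mm in base x, 50 mm in y, 8 mm thick, open beneath, with an 11 mm through hole at its centre. It is clamped up to 10 mm to either side of this point along base y: the hole's x is exact here, its y is unknown; look, or feel for it with the leg
- post_seat (a point): centre of the top face of the steel collar (20 mm diameter, 56 mm above the bench) from which the brass post stands up: 10 mm in diameter, 16 mm tall, top tapered. Axes as for base; 160 to 172 mm from hole_nominal. The eye, resting on the collar, has its centre 2.5 mm above this point; let go, it is held against the post's far side, 2 mm nearer the bracket
- post: the upright post as a whole (see post_seat), fixed; its origin lies on the bench under the post's axis
- screwdriver: bystander: a loose screwdriver lying on the bench
- wrench: bystander: a loose wrench lying on the bench
- oil: bystander: a loose oil bottle, 56 mm across, 150 mm tall; origin under its foot
- screw_jar: bystander: a loose glass jar, 64 mm across, 75 mm tall; origin under its foot
- chuck_key: bystander: a loose T-shaped drill chuck key, 90 mm long, lying flat
- drilled_block: bystander: a loose aluminium block 50 x 40 x 25 mm; origin under its centre
- parts_case: bystander: a loose orange parts case 90 x 130 x 45 mm; origin under its centre
Mind the look-alikes: they are no part of the job. There is more than one size of the part that bears red_block; the job needs the largest.

How it is judged:
By the outcome, as a careful person would: the job done as asked, in the order asked, and still so for the second after the job is handed in, with the robot touching nothing.
It also fails if it takes over 61 s, if anything falls off the work surface, if the arm or the gripper's body presses on something with over 40 N, if the wrist force passes 120 N, or if a joint passes its speed limit or range.

## Robot

A 6-joint arm with a two-finger parallel gripper is mounted at the origin on the work surface. World frame = base frame: x ahead of the robot, y to its left, z up, the work surface at z = 0. Lengths are in m, angles in degrees, forces in N, time in s.
With the tool pointing down it reaches from about 0.325 to 0.9 m from the base axis. Payload 6.1 kg.
Tool frame: the origin (TCP) lies at the very end of the fingers, on their centre line; the grasp point (between the pads) lies 19 mm behind it; z points along the fingers, y is the line along which they close (so a half turn about z gives the same grasp; the last joint's range is limited). The gripper opens to 85 mm and grips with 20 to 120 N. Pads are 22 mm wide; open, the fingers measure 114 mm over their backs; the gripper's body (76 mm by 85 mm) begins 54 mm behind the grasp point. The pads swing forward as they close: fully open they stand 13 mm farther back than shut.
Start: joints at [60.384, 12.628, 87.462, -0, 79.91, -7.225], TCP at [0.238, 0.578, 0.231] pointing down, gripper open.
Joint ranges: [-170.65, 170.65], [-52.31, 119.04], [5.05, 147.46], [-71.25, 251.25], [11.57, 151.72], [-153.62, 153.62]. Speed limits (degrees/s): [147.25, 147.25, 172.46, 180, 180, 180].

## Interface

Orientations are given as a 3x3 rotation matrix whose columns are the frame's x, y, z axes.
In Python, from workcell import env gives the robot as it stands.
- The arm moves only by the tool servo_tool, never from a script. Its argument "deltas" is a list of rows, each a list of 7 numbers: the shift along the tool's x, y, z in cm, then the turn, a rotation vector about the tool's x, y, z in rad, then the opening, from 0 (shut) to 1 (fully open). A call has 1 to 20 rows; each row shifts and turns the commanded pose from where the row before left it, along the tool's axes as they then stand; what a row does not reach is not made up. A row lasts 1/10 s, in which the tool goes at most 50 mm and 8.59 degrees, less where a joint would pass 70% of its speed; a pose out of reach is approached as far as the arm can. A call is refused whole if a number of a shift passes 5 or a number of a turn 0.15, either way. A call with a gripper value outside its range is refused whole. The fingers move at their own pace and stop on an object; "force" is the grip in N (left out, the last holds). Time passes only in rows, so rows that do not move let the fingers close. It gives the time, the measured TCP pose, the force, the opening and the grip force at its end, in the units of the state.
- env.get_state(): the state, without advancing time (a new reading comes with each control period).
- env.capture(name): name is "scene" or "top" or "wrist"; returns a dict with "color" (400x640x3 uint8, red, green, blue), "intrinsics" (3x3 intrinsics, pixels), "origin" and "orientation" of the camera in the world. Camera axes: x right, y down, z forward; pixel columns grow to the right and rows downward; lengths in m; the calibration is good to about 2 mm. A picture is of the moment at which its call begins. There is no depth.
- env.job_done(): hands the job in; it is judged then, once.
The state is a dict: "time": time; "q": joint angles; "qvel": joint speeds; "joint_torque": joint torques, N m; "eef_pos": TCP position; "eef_rot": TCP orientation; "contact_force": force on the tool from outside, world axes, zero at the start; "moment": the same for the moment, N m; "width": opening from 0.0 (shut) to 1.0 (fully open); "grip_force": force on a finger pad.
Only numpy, scipy, OpenCV 4.12 (cv2) and the standard library are available. Lean on these libraries where they do the work, as an engineer would, in place of code of your own. Each camera call takes 0.05 s, during which the arm holds its last target. There are 200 camera calls.

## Working session

There is one attempt and no reset: what is moved stays moved. The work goes in short steps, Python scripts to look and compute and a tool call to move; the robot and the scene stay as the last step left them, time stands still between calls to the robot, and variables do not carry over. Pictures are saved under pics/ and viewed, at most 10 in all, crops included, and the job is handed in when it is done.

Besides the shell and the picture viewer there is one more tool, called after "Request:" by a JSON object that holds its "fn" and its "kwargs". servo_tool: Moves the arm, as the interface text tells. Its arguments: {"type":"object","properties":{"deltas":{"type":"array"},"force":{"type":"number"}},"required":["deltas"]}

```bash
mkdir -p pics; cat > h.py <<'E'
import numpy as np, cv2
from workcell import env
def cap(n,f):
    c=env.capture(n); cv2.imwrite('pics/'+f+'.png',c['color'][:,:,::-1]); np.savez('pics/'+f+'.npz',**c); return c
def load(f): return dict(np.load('pics/'+f+'.npz'))
def ray(c,u,v):
    d=c['orientation']@np.linalg.solve(c['intrinsics'],[u,v,1.]); return np.array(c['origin']),d
def at(c,u,v,z):
    o,d=ray(c,u,v); return o+d*(z-o[2])/d[2]
def proj(c,p):
    q=c['intrinsics']@(c['orientation'].T@(np.array(p)-c['origin'])); return q[:2]/q[2]
def blobs(c,lo,hi,amin=20):
    hsv=cv2.cvtColor(c['color'],cv2.COLOR_RGB2HSV); m=cv2.inRange(hsv,np.array(lo),np.array(hi))
    n,l,s,ce=cv2.connectedComponentsWithStats(m)
    return [(ce[i].round(1),s[i,4],s[i,:4]) for i in range(1,n) if s[i,4]>=amin]
E
python3 - <<'E'
from h import *
a=cap('top','top0');b=cap('scene','scene0')
for c in (a,b): print(np.round(c['origin'],3),np.round(c['orientation'],3).tolist(),c['intrinsics'][0,0])
v=np.vstack([a['color'],b['color']])
cv2.imwrite('pics/both.png',cv2.resize(v,(480,600),interpolation=cv2.INTER_AREA)[:,:,::-1])
for n,c in (('top',a),('scene',b)):
  for k,lo,hi in (('red',(0,150,80),(6,255,255)),('green',(45,120,50),(80,255,255)),('yel',(22,130,100),(34,255,255)),('blue',(100,120,60),(125,255,255))):
    print(n,k,[(x[0].tolist(),int(x[1]),x[2].tolist()) for x in blobs(c,lo,hi)])
E
```

```text
[0.333 0.011 1.281] [[-0.026, -0.986, 0.165], [-1.0, 0.025, -0.004], [-0.0, -0.165, -0.986]] 483.3026736342989
[ 0.986 -0.698  0.671] [[0.851, 0.317, -0.417], [0.524, -0.509, 0.683], [0.005, -0.8, -0.599]] 388.6538821011265
top red [([187.0, 91.5], 59, [183, 88, 9, 8]), ([283.5, 116.6], 294, [265, 110, 37, 15]), ([146.2, 155.6], 90, [141, 151, 11, 10]), ([378.0, 216.3], 56, [375, 212, 7, 10]), ([423.3, 217.2], 29, [421, 214, 6, 7]), ([569.6, 287.6], 3980, [518, 257, 103, 61]), ([382.7, 278.3], 29, [379, 275, 8, 7]), ([346.3, 381.9], 467, [321, 372, 43, 24]), ([12.6, 392.6], 116, [0, 383, 29, 17]), ([5.2, 397.2], 41, [0, 394, 15, 6])]
top green [([155.4, 162.9], 231, [144, 152, 21, 20]), ([65.5, 181.0], 321, [45, 169, 39, 26]), ([372.6, 189.1], 60, [369, 185, 8, 9]), ([79.3, 203.6], 317, [58, 192, 38, 24]), ([100.5, 216.0], 201, [91, 206, 19, 20]), ([83.7, 230.9], 45, [79, 228, 10, 7]), ([427.7, 235.4], 26, [425, 233, 6, 6]), ([366.9, 266.6], 28, [364, 264, 7, 7])]
top yel [([563.7, 201.0], 5419, [514, 165, 103, 69]), ([250.2, 228.1], 179, [240, 223, 21, 11])]
top blue [([372.5, 207.1], 980, [357, 175, 34, 63]), ([76.3, 369.7], 3586, [20, 339, 90, 61])]
scene red [([237.9, 67.3], 538, [228, 46, 20, 45]), ([407.5, 117.2], 55, [404, 114, 9, 8]), ([453.4, 158.5], 33, [451, 155, 6, 8]), ([404.6, 221.2], 253, [397, 207, 16, 29]), ([212.4, 216.6], 27, [210, 214, 6, 6]), ([259.8, 223.9], 45, [256, 221, 9, 8]), ([226.9, 266.8], 36, [224, 264, 7, 7]), ([37.1, 319.0], 6252, [0, 266, 95, 123])]
scene green [([405.7, 128.8], 135, [397, 124, 18, 11]), ([285.9, 232.7], 63, [282, 229, 9, 9])]
scene yel [([321.5, 159.6], 88, [315, 155, 14, 10]), ([231.4, 327.5], 2428, [195, 295, 73, 67]), ([96.1, 367.4], 9458, [0, 311, 176, 89])]
scene blue [([301.5, 81.5], 4544, [263, 46, 78, 75]), ([223.3, 73.6], 586, [214, 52, 19, 45]), ([274.9, 241.9], 1016, [241, 226, 67, 32])]
```

View pics/top0.png

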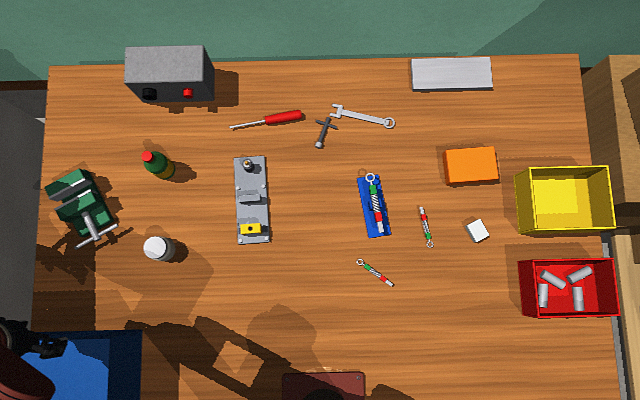

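View pics/scene0.png

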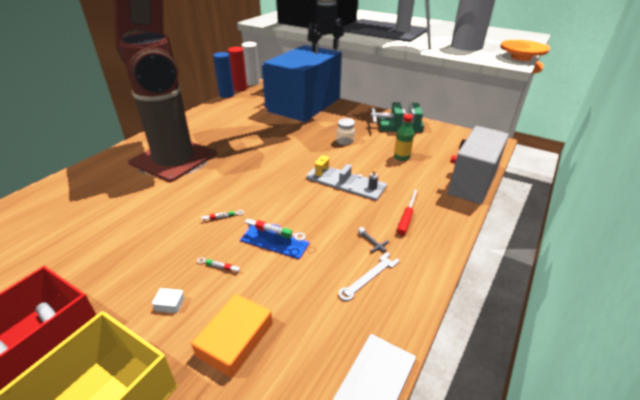

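The top view shows three candidates with red and green blocks: the spring in the blue cradle (372,205), a small loose one at (426,226) and another small loose one at (376,273). The cradle spring is the largest, so I choose it. The base is at (252,200), with the yellow bracket at (250,228) and the post at (249,165). I'll check both in one close crop.

```bash
python3 - <<'E'
from h import *
a=load('top0');b=load('scene0')
A=a['color'];B=b['color']
r=lambda im:cv2.resize(im,(400,300),interpolation=cv2.INTER_CUBIC)
v=np.vstack([np.hstack([r(A[165:240,330:430]),r(A[150:247,186:315])]),np.hstack([r(B[200:275,225:325]),r(B[140:215,297:397])])])
cv2.imwrite('pics/crop1.png',v[:,:,::-1])
def tri(p,q):
    o1,d1=ray(a,*p);o2,d2=ray(b,*q)
    s=np.linalg.lstsq(np.c_[d1,-d2],o2-o1,rcond=None)[0]; x,y=o1+s[0]*d1,o2+s[1]*d2
    return ((x+y)/2).round(4),round(np.linalg.norm(x-y),4)
print('red',tri((378,216.3),(259.8,223.9)),at(a,378,216.3,.05))
print('green',tri((372.6,189.1),(285.9,232.7)),at(a,372.6,189.1,.05))
print('yel',tri((250.2,228.1),(321.5,159.6)),at(a,250.2,228.1,.053))
print('post',at(a,249,164,.07))
print('eye',at(a,370,178,.045))
w=cap('wrist','wrist0');print(w['origin'].round(3),w['orientation'].round(3).tolist(),w['intrinsics'][0,0]);s=env.get_state()
print({k:np.round(s[k],3).tolist() for k in('time','eef_pos','eef_rot','contact_force','width')})
E
```

```text
red (array([ 0.4886, -0.1535,  0.0475]), np.float64(0.0007)) [ 0.48798957 -0.15344622  0.05      ]
green (array([ 0.5601, -0.1435,  0.045 ]), np.float64(0.0002)) [ 0.559316   -0.14280127  0.05      ]
yel (array([0.4663, 0.1746, 0.0551]), np.float64(0.0021)) [0.46568564 0.17426752 0.053     ]
post [0.62942394 0.17452163 0.07      ]
eye [ 0.58987807 -0.13797291  0.045     ]
[0.171 0.605 0.373] [[0.381, 0.887, 0.262], [0.924, -0.365, -0.11], [-0.002, 0.284, -0.959]] 283.37290774436036
{'time': 0.15, 'eef_pos': [0.238, 0.577, 0.23], 'eef_rot': [[-0.925, 0.381, -0.001], [0.381, 0.925, -0.001], [0.0, -0.002, -1.0]], 'contact_force': [-0.746, -0.087, -0.043], 'width': 1.001}
```

View pics/crop1.png

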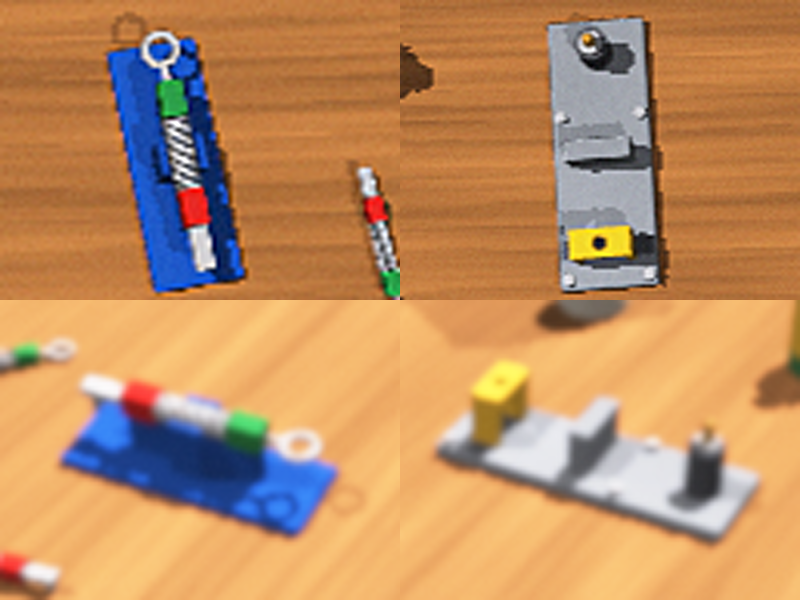

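The crop confirms the choice. The red-to-green distance is 72 mm and both heights match. The dark hole at about (250,228) and the post at (247,164) are also visible. Next I go over the base for a near look.

Request:
{"fn": "servo_tool", "kwargs": {"deltas": [[-1.5, -1, 0.2, 0, 0, 0, 1], [-3, -1.85, 0.4, 0, 0, 0, 1], [-3.5, -2.2, 0.5, 0, 0, 0, 1], [-3.8, -2.3, 0.5, 0, 0, 0, 1], [-3.8, -2.3, 0.5, 0, 0, 0, 1], [-3.8, -2.3, 0.5, 0, 0, 0, 1], [-3.8, -2.3, 0.5, 0, 0, 0, 1], [-3.8, -2.3, 0.5, 0, 0, 0, 1], [-3.8, -2.3, 0.5, 0, 0, 0, 1], [-3.8, -2.3, 0.5, 0, 0, 0, 1], [-3.5, -2.2, 0.5, 0, 0, 0, 1], [-2.7, -1.85, 0.5, 0, 0, 0, 1], [-1.5, -1.1, 0.4, 0, 0, 0, 1], [0, 0, 0, 0, 0, -0.1, 1], [0, 0, 0, 0, 0, -0.1, 1], [0, 0, 0, 0, 0, -0.1, 1], [0, 0, 0, 0, 0, -0.09, 1], [0, 0, 0, 0, 0, 0, 1], [0, 0, 0, 0, 0, 0, 1]]}}

```text
time: 2.05
eef_pos: [0.5288, 0.1729, 0.1711]
eef_rot: [[-1.0, 0.004, -0.0], [0.004, 1.0, -0.0], [0.0, -0.0, -1.0]]
contact_force: [0.0, -0.6, -0.0]
width: 0.998
grip_force: 0.0
```

```bash
python3 - <<'E'
from h import *
w=cap('wrist','w1');s=env.get_state();print(s['eef_pos'],np.round(s['eef_rot'],3).tolist(),s['time'])
for p in ((.4663,.1746,.055),(.629,.1745,.072)): print(proj(w,p))
print([(x[0].tolist(),x[1],x[2].tolist()) for x in blobs(w,(22,130,80),(34,255,255),50)])
E
```

```text
[0.52881694 0.17310561 0.1712007 ] [[-1.0, 0.003, -0.0], [0.003, 1.0, -0.0], [0.0, -0.0, -1.0]] 2.1
[322.41087691 128.64156477]
[322.71989673 298.44907597]
[([322.1, 129.4], np.int32(1434), [293, 114, 58, 31])]
```

View pics/w1.png

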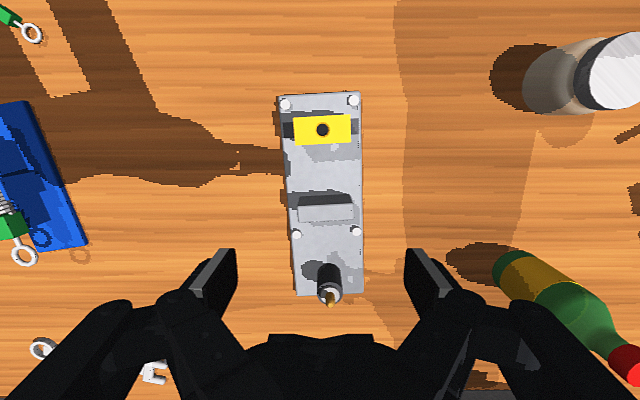

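The wrist view shows the hole at about (322,129), the post with its collar at about (329,290), and the post tip at about (326,303).

```bash
python3 - <<'E'
from h import *
w=load('w1');t=load('top0')
hsv=cv2.cvtColor(w['color'],cv2.COLOR_RGB2HSV)
g=hsv[119:141,310:335]; m=(g[:,:,2]<110); ys,xs=np.nonzero(m); print('hole px',len(xs),xs.mean()+310,ys.mean()+119); print(at(w,xs.mean()+310,ys.mean()+119,.0545))
sub=hsv[265:315,312:348]
m=((sub[:,:,0]>10)&(sub[:,:,0]<30)&(sub[:,:,1]>90)).astype(np.uint8)
for r in range(0,50,1): print(265+r,''.join('#' if m[r,c] else ('.' if sub[r,c,2]<70 else ('o' if sub[r,c,2]>170 else '-')) for c in range(36)))
a=t
hs=cv2.cvtColor(a['color'],cv2.COLOR_RGB2HSV);g=hs[222:236,242:260];m=(g[:,:,2]<110);ys,xs=np.nonzero(m);print('top hole',len(xs),at(a,xs.mean()+242,ys.mean()+222,.0545))
E
```

```text
hole px 108 322.0 129.5
[0.46705833 0.17423679 0.0545    ]
265 ----------..............-ooo-----ooo
266 ---------................-oo--------
267 --------..................-oo-----o-
268 -------....................-oo-oo---
269 ------.....................-ooo-oo-o
270 ------......................-oooo-oo
271 -----.......................-oooo-o-
272 ------......................-ooo--o-
273 -----.......................-oooo---
274 -----.......................-ooo-o--
275 -----.......................-ooo----
276 -----.......................--o----o
277 -----........................-ooo--o
278 -----........................-oooo-o
279 -----........................-oooo-o
280 o----........................-oo-o-o
281 oo---........................-oo-oo-
282 ooooo...........-----........-ooooo-
283 ooooo.......-------------....-oo--o-
284 ooooo.....----------------...--ooooo
285 ooooo....-----......-------...-oooo-
286 ooooo...-.............------..-ooooo
287 ooooo..---......-----...-------ooooo
288 ooooo.......---oooooooo-.------ooooo
289 ooooo......-oooooooooooo-------oo-oo
290 ooooo......-
[... 355 characters left out ...]
9 #######---ooo-#########oooo--#######
300 ########--ooo-#########oo---########
301 #########--oo-#########oo--#########
302 ##########----#########--###########
303 ############-.#########-############
304 ####################################
305 ####################################
306 ####################################
307 ####################################
308 ####################################
309 ####################################
310 ####################################
311 ####################################
312 ####################################
313 ####################################
314 ####################################
top hole 56 [0.45307466 0.17121502 0.0545    ]
```

Request:
{"fn": "servo_tool", "kwargs": {"deltas": [[0.2, -1.5, 0.2, 0, 0, 0, 1], [0.4, -3, 0.4, 0, 0, 0, 1], [0.5, -4, 0.6, 0, 0, 0, 1], [0.5, -4, 0.6, 0, 0, 0, 1], [0.5, -4, 0.6, 0, 0, 0, 1], [0.5, -4, 0.6, 0, 0, 0, 1], [0.5, -4, 0.6, 0, 0, 0, 1], [0.5, -4, 0.6, 0, 0, 0, 1], [0.3, -3, 0.5, 0, 0, 0, 1], [0, -1.2, 0.3, 0, 0, 0, 1], [0, 0, 0, 0, 0, -0.07, 1], [0, 0, 0, 0, 0, -0.07, 1], [0, 0, 0, 0, 0, 0, 1], [0, 0, 0, 0, 0, 0, 1]]}}

```text
time: 3.5
eef_pos: [0.4896, -0.1531, 0.1212]
eef_rot: [[-0.991, -0.137, -0.0], [-0.137, 0.991, 0.0], [0.0, 0.0, -1.0]]
contact_force: [0.1, 0.5, -0.1]
width: 1.001
grip_force: 0.0
```

```bash
python3 - <<'E'
from h import *
w=load('w1'); print('post',at(w,329.5,292.5,.056),at(w,330,300,.072))
w=cap('wrist','w2');s=env.get_state();print(s['eef_pos'],np.round(s['eef_rot'],3).tolist(),s['time'])
for n,lo,hi,x in (('red',(0,150,60),(6,255,255),(.4886,-.1535,.054)),('green',(45,120,40),(80,255,255),(.56,-.1435,.054))):
  print(n,proj(w,x),[(b[0].tolist(),b[1],b[2].tolist(),at(w,*b[0],.054).round(4)) for b in blobs(w,lo,hi,150)])
E
```

```text
post [0.63319521 0.18173932 0.056     ] [0.63081537 0.18173032 0.072     ]
[ 0.48968072 -0.15313347  0.12130833] [[-0.991, -0.137, -0.0], [-0.137, 0.991, 0.0], [0.0, 0.0, -1.0]] 3.55
red [320.49579781 212.0931528 ] [([336.4, 5.7], np.int32(222), [325, 0, 23, 19], array([ 0.3485, -0.1625,  0.054 ])), ([184.0, 180.3], np.int32(278), [175, 171, 20, 20], array([ 0.4776, -0.2594,  0.054 ])), ([319.0, 211.3], np.int32(582), [309, 194, 21, 33], array([ 0.4881, -0.1547,  0.054 ]))]
green [320.650186   291.99451158] [([377.1, 53.4], np.int32(314), [366, 41, 23, 26], array([ 0.3722, -0.1313,  0.054 ])), ([174.2, 123.6], np.int32(309), [165, 114, 21, 20], array([ 0.4367, -0.2664,  0.054 ])), ([320.6, 290.7], np.int32(458), [312, 276, 18, 29], array([ 0.5587, -0.1437,  0.054 ]))]
```

View pics/w2.png

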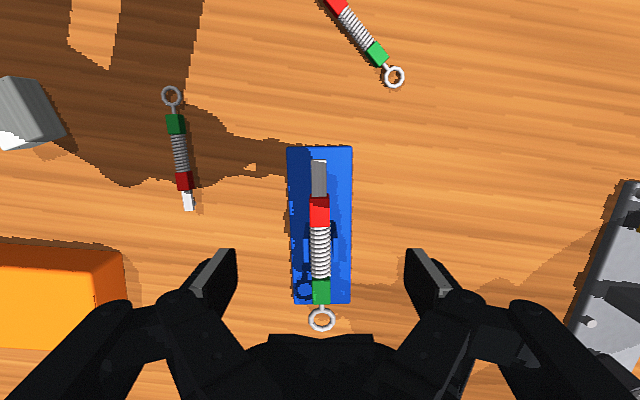

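The wrist view shows the spring with its red block at (319,211), green block at (321,291), strap end at (319,163) and eye at (321,319). Red and green are 71.5 mm apart, as they should be. I descend and grip red.

Request:
{"fn": "servo_tool", "kwargs": {"deltas": [[0.1, -0.1, 1, 0, 0, 0, 1], [0, 0, 1.5, 0, 0, 0, 1], [0, 0, 1.5, 0, 0, 0, 1], [0, 0, 1.5, 0, 0, 0, 1], [0, 0, 1.5, 0, 0, 0, 0.8], [0, 0, 1.2, 0, 0, 0, 0.6], [0, 0, 0.8, 0, 0, 0, 0.6], [0, 0, 0.5, 0, 0, 0, 0.6], [0, 0, 0, 0, 0, 0, 0], [0, 0, 0, 0, 0, 0, 0], [0, 0, 0, 0, 0, 0, 0], [0, 0, 0, 0, 0, 0, 0], [0, 0, 0, 0, 0, 0, 0], [0, 0, 0, 0, 0, 0, 0], [0, 0, 0, 0, 0, 0, 0], [0, 0, 0, 0, 0, 0, 0]], "force": 50}}

```text
time: 5.15
eef_pos: [0.4895, -0.1548, 0.027]
eef_rot: [[-0.99, -0.139, 0.001], [-0.139, 0.99, -0.001], [-0.001, -0.001, -1.0]]
contact_force: [-1.1, 0.5, 5.7]
width: 0.175
grip_force: 50.8
```

Request:
{"fn": "servo_tool", "kwargs": {"deltas": [[0, 0, -0.3, 0, 0, 0, 0], [0, 0, -0.7, 0, 0, 0, 0], [0, 0, -1, 0, 0, 0, 0], [0, 0, -1.5, 0, 0, 0, 0], [0, 0, -2, 0, 0, 0, 0], [0, 0, -2, 0, 0, 0, 0], [0, 0, -1, 0, 0, 0, 0], [0, 0, -0.5, 0, 0, 0, 0], [0, 0, 0, 0, 0, 0, 0], [0, 0, 0, 0, 0, 0, 0]]}}

```text
time: 6.15
eef_pos: [0.4883, -0.1543, 0.1155]
eef_rot: [[-0.99, -0.139, -0.001], [-0.139, 0.99, 0.001], [0.001, 0.001, -1.0]]
contact_force: [-0.2, 1.1, -1.7]
width: 0.181
grip_force: 49.9
```

```bash
python3 - <<'E'
from h import *
w=cap('wrist','w3');s=env.get_state();p=s['eef_pos'];R=np.array(s['eef_rot']);print(p,R.round(3).tolist(),s['time'],s['contact_force'],s['width'],s['moment'])
d=-R[:,0]; 
for n,o in (('legax',-34),('red',0),('green',72),('eye',106)): print(n,proj(w,p+d*o/1000-R[:,2]*.019))
print([(b[0].tolist(),b[1],b[2].tolist()) for b in blobs(w,(45,120,40),(80,255,255),150)],[(b[0].tolist(),b[1],b[2].tolist()) for b in blobs(w,(0,150,60),(6,255,255),150)])
cv2.imwrite('pics/w3c.png',cv2.resize(w['color'][120:350,180:460],None,fx=2.5,fy=2.5)[:,:,::-1])
E
```

```text
[ 0.48814086 -0.15419315  0.11521371] [[-0.99, -0.139, -0.002], [-0.139, 0.99, 0.001], [0.002, 0.001, -1.0]] 6.2 [ 0.15223871 -0.21132845 -1.36964218] 0.17993309553969314 [-0.04240209  0.15144077 -0.00483911]
legax [321.21741004 204.25453416]
red [321.17187437 270.17973503]
green [321.09359324 383.51283055]
eye [321.06318795 427.53271225]
[([379.1, 54.6], np.int32(354), [367, 42, 25, 26]), ([172.7, 125.5], np.int32(344), [163, 116, 22, 20])] [([337.8, 5.6], np.int32(238), [324, 0, 26, 19]), ([182.1, 183.2], np.int32(295), [173, 173, 20, 21]), ([320.5, 275.3], np.int32(1571), [304, 242, 33, 60])]
```

View pics/w3c.png

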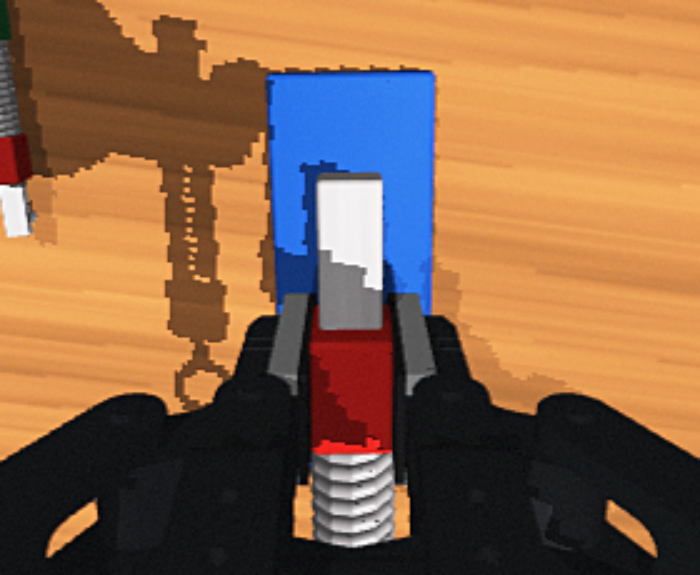

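The crop shows the strap straight out behind the red block, with its end edge at row ~191 and the block's rear face meeting the strap top at row ~251. The grip is square. I now compute where the leg sits relative to the TCP.

```bash
python3 - <<'E'
from h import *
w=load('w3');p=np.array([.48814,-.15419,.11521]);d=np.array([.99,.139,0]);zc=p[2]+.019
for n,v,dz,off in (('rear',251.2,.0035,-12),('front',301.5,.009,12),('end',191.5,.0035,-40)):
    x=at(w,320.5,v,zc+dz)-p; print(n,(x@d*1000).round(2),'red centre est',(x@d*1000-off).round(2),'lat',(x@[-.139,.99,0]*1000).round(2))
t=load('top0');hs=cv2.cvtColor(t['color'],cv2.COLOR_RGB2HSV);g=hs[222:235,240:262]
for r in g: print(' '.join('%3d'%v for v in r[:,2]))
print(at(t,249.5,227.5,.055))
h=np.array([.467,.1742]);q=np.array([.6325,.1817]);print(q-h,np.linalg.norm(q-h),np.degrees(np.arctan2(*(q-h)[::-1])))
E
```

```text
rear -12.0 red centre est -0.0 lat -0.35
front 11.45 red centre est -0.55 lat -0.37
end -40.89 red centre est -0.89 lat -0.34
157 154 157 161 162 161 175 199 185 156 158 165 164 162 164 158 161 165 160 167 195 191
167 165 167 170 163 177 206 202 196 156 179 191 218 211 212 228 244 245 253 255 151 195
197 217 227 244 245 247 255 255 255 255 255 255 254 251 251 251 250 249 254 247  96 122
241 255 251 248 248 248 246 249 254 255 250 251 249 248 244 243 244 246 250 247  85  97
214 253 247 244 243 245 246 250 235 161 180 232 252 250 245 244 243 244 248 252 153  47
215 253 245 244 244 243 248 249 137  17  32  38 181 252 246 244 244 243 249 250 152  51
186 255 245 243 243 244 250 246  87  48  47  40 162 255 246 243 243 244 250 251 153  47
192 255 247 244 243 243 249 244 111  43  49  44 170 255 246 243 244 243 249 249 145  55
162 255 247 244 244 244 246 252 236 125  88 187 255 250 244 243 246 245 251 251 153  47
175 255 246 245 244 246 246 250 255 255 255 255 255 253 250 252 251 255 255 255 214  45
170 255 253 253 254 255 255 255 255 255 255 255 255 255 255 234 238 224 182 187 167  55
178 255 231 236 223 175 179 182 160 108 101  48  50  71  65  75  90  90  82  65  79  77
171 126  79  50  50  43  84  87  86  85  90  88  87  89  82  88  76  78  74  77  63  84
[0.46704931 0.17577968 0.055     ]
[0.1655 0.0075] 0.16566985241739057 2.594710238794945
```

Request:
{"fn": "servo_tool", "kwargs": {"deltas": [[-0.1, 0.8, 0, 0, 0, 0.02, 0], [-0.3, 1.6, 0, 0, 0, 0.02, 0], [-0.45, 2.4, 0, 0, 0, 0.02, 0], [-0.55, 2.8, 0, 0, 0, 0.02, 0], [-0.6, 3, 0, 0, 0, 0.014, 0], [-0.6, 3, 0, 0, 0, 0, 0], [-0.6, 3, 0, 0, 0, 0, 0], [-0.6, 3, 0, 0, 0, 0, 0], [-0.6, 3, 0, 0, 0, 0, 0], [-0.6, 3, 0, 0, 0, 0, 0], [-0.5, 2.6, 0, 0, 0, 0, 0], [-0.4, 2, 0, 0, 0, 0, 0], [-0.2, 1.5, 0, 0, 0, 0, 0], [0, 0.8, 0, 0, 0, 0, 0], [0, 0, 0, 0, 0, 0, 0], [0, 0, 0, 0, 0, 0, 0], [0, 0, 0, 0, 0, 0, 0]]}}

```text
time: 7.9
eef_pos: [0.5304, 0.1725, 0.1162]
eef_rot: [[-0.999, -0.044, -0.0], [-0.044, 0.999, -0.0], [0.0, -0.0, -1.0]]
contact_force: [-0.4, -0.2, -2.0]
width: 0.176
grip_force: 49.9
```

```bash
python3 - <<'E'
from h import *
w=cap('wrist','w4');s=env.get_state();p=s['eef_pos'];R=np.array(s['eef_rot']);print(p,R.round(4).tolist(),s['time'],s['contact_force'])
x=p-R[:,0]*-.034*-1 if 0 else p+R[:,0]*.0344
print('leg now',x); g=np.array([.467,.1745]);yaw=np.degrees(np.arctan2(-R[1,0],-R[0,0]));print('yaw',yaw)
T=g+.0344*np.array([np.cos(np.radians(2.6)),np.sin(np.radians(2.6))]); e=np.r_[T-p[:2],0]; print('delta tool cm',100*R.T@e)
print([(b[0].tolist(),b[1],b[2].tolist(),at(w,*b[0],.055)) for b in blobs(w,(22,130,80),(34,255,255),100)])
E
```

```text
[0.53053274 0.17251654 0.11630204] [[-0.999, -0.0441, -0.0], [-0.0441, 0.999, -0.0002], [0.0001, -0.0002, -1.0]] 7.95 [-0.69585181 -0.93255974 -1.35034008]
leg now [0.49616624 0.17099891 0.11630388]
yaw 2.5285484996025507
delta tool cm [2.89834088e+00 4.82730931e-01 5.25204680e-05]
[([327.2, 130.3], np.int32(2326), [291, 113, 73, 36], array([0.4668282 , 0.17410895, 0.055     ]))]
```

Request:
{"fn": "servo_tool", "kwargs": {"deltas": [[0.7, 0.12, 0.5, 0, 0, 0, 0], [1.2, 0.2, 1, 0, 0, 0, 0], [0.8, 0.12, 1.2, 0, 0, 0, 0], [0.2, 0.04, 1.2, 0, 0, 0, 0], [0, 0, 0.7, 0, 0, 0, 0], [0, 0, 0.4, 0, 0, 0, 0], [0, 0, 0, 0, 0, 0, 0], [0, 0, 0, 0, 0, 0, 0]]}}

```text
time: 8.75
eef_pos: [0.5019, 0.1769, 0.0666]
eef_rot: [[-0.999, -0.045, 0.001], [-0.045, 0.999, 0.0], [-0.001, 0.0, -1.0]]
contact_force: [-0.3, -0.4, -2.0]
width: 0.175
grip_force: 49.9
```

```bash
python3 - <<'E'
from h import *
w=cap('wrist','w5');s=env.get_state();p=s['eef_pos'];R=np.array(s['eef_rot']);print(p,R.round(4).tolist(),s['time'],s['contact_force'])
print('leg now',p+R[:,0]*.0344)
b=[b for b in blobs(w,(22,130,80),(34,255,255),100)];print([(x[0],x[2],x[1]) for x in b])
cv2.imwrite('pics/w5c.png',cv2.resize(w['color'][60:300,200:440],(600,600))[:,:,::-1])
E
```

```text
[0.50201456 0.1769155  0.06677668] [[-0.999, -0.0451, 0.001], [-0.0451, 0.999, 0.0002], [-0.001, 0.0001, -1.0]] 8.8 [ 0.26663463  0.16244112 -1.30920415]
leg now [0.46764953 0.17536509 0.066743  ]
[(array([333.2, 181.3]), array([274, 166,  91,  42], dtype=int32), np.int32(1844))]
```

View pics/w5c.png

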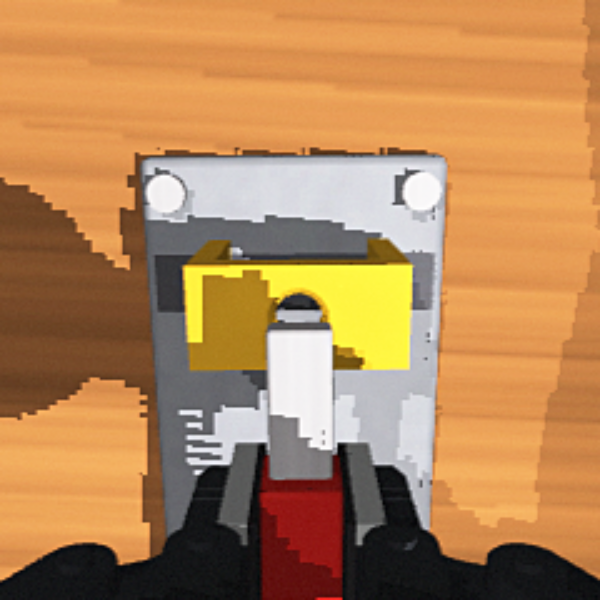

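The crop shows the hole at crop column 300, with the strap centred over it at 300, so the leg is laterally aligned. I lower it gently.

Request:
{"fn": "servo_tool", "kwargs": {"deltas": [[0, 0, 0.4, 0, 0, 0, 0], [0, 0, 0.4, 0, 0, 0, 0], [0, 0, 0.3, 0, 0, 0, 0], [0, 0, 0.2, 0, 0, 0, 0], [0, 0, 0.2, 0, 0, 0, 0], [0, 0, 0.2, 0, 0, 0, 0], [0, 0, 0, 0, 0, 0, 0]]}}

```text
time: 9.5
eef_pos: [0.5011, 0.1768, 0.049]
eef_rot: [[-0.999, -0.045, -0.001], [-0.045, 0.999, -0.0], [0.001, -0.0, -1.0]]
contact_force: [-0.0, -0.6, -2.0]
width: 0.179
grip_force: 49.9
```

Request:
{"fn": "servo_tool", "kwargs": {"deltas": [[0, 0, 0.2, 0, 0, 0, 0], [0, 0, 0.2, 0, 0, 0, 0], [0, 0, 0.2, 0, 0, 0, 0], [0, 0, 0.1, 0, 0, 0, 0], [0, 0, 0, 0, 0, 0, 0]]}}

```text
time: 10.0
eef_pos: [0.5011, 0.1768, 0.0421]
eef_rot: [[-0.999, -0.045, -0.0], [-0.045, 0.999, -0.0], [0.0, -0.0, -1.0]]
contact_force: [0.2, 0.3, -0.6]
width: 0.177
grip_force: 49.9
```

Request:
{"fn": "servo_tool", "kwargs": {"deltas": [[0, 0, 0.1, 0, 0, 0, 0], [0, 0, 0.05, 0, 0, 0, 0], [0, 0, 0.05, 0, 0, 0, 0], [0, 0, 0, 0, 0, 0, 0]]}}

```text
time: 10.4
eef_pos: [0.5014, 0.1769, 0.0404]
eef_rot: [[-0.999, -0.045, 0.0], [-0.045, 0.999, 0.0], [-0.0, -0.0, -1.0]]
contact_force: [-0.6, -0.4, 0.3]
width: 0.18
grip_force: 50.1
```

Request:
{"fn": "servo_tool", "kwargs": {"deltas": [[0, 0, 0.05, 0, 0, 0, 0], [0, 0, 0, 0, 0, 0, 0.25], [0, 0, 0, 0, 0, 0, 0.4], [0, 0, 0, 0, 0, 0, 0.6], [0, 0, 0, 0, 0, 0, 0.7], [0, 0, -0.5, 0, 0, 0, 0.8], [0, 0, -1.5, 0, 0, 0, 1], [0, 0, -2, 0, 0, 0, 1], [0, 0, -2, 0, 0, 0, 1], [0, 0, -1.5, 0, 0, 0, 1], [0, 0, -0.5, 0, 0, 0, 1], [0, 0, 0, 0, 0, 0, 1], [0, 0, 0, 0, 0, 0, 1]]}}

```text
time: 11.7
eef_pos: [0.5008, 0.1768, 0.1192]
eef_rot: [[-0.999, -0.045, -0.001], [-0.045, 0.999, -0.0], [0.001, -0.0, -1.0]]
contact_force: [0.2, 0.1, -0.5]
width: 1.0
grip_force: 0.0
```

```bash
python3 - <<'E'
from h import *
w=cap('wrist','w6');b=cap('scene','s6');s=env.get_state();p=s['eef_pos'];R=np.array(s['eef_rot']);print(p,s['time'],s['contact_force'])
for n,lo,hi in (('red',(0,150,60),(6,255,255)),('green',(45,120,40),(80,255,255))):
  print(n,[(b[0].tolist(),b[1],b[2].tolist(),at(w,*b[0],.0675).round(4)) for b in blobs(w,lo,hi,200)])
v=np.hstack([cv2.resize(w['color'][100:400,200:440],(480,600)),cv2.resize(b['color'][130:215,300:396][:, :45+51],(320,283))[:,:,:] if 0 else cv2.copyMakeBorder(cv2.resize(b['color'][135:210,305:395],(320,267)),0,333,0,0,cv2.BORDER_CONSTANT)])
cv2.imwrite('pics/w6c.png',v[:,:,::-1])
E
```

```text
[0.5004609  0.1766849  0.11864652] 11.8 [-0.09526905 -0.54483063  0.46398041]
red [([320.3, 219.4], np.int32(679), [310, 201, 22, 36], array([0.5001, 0.1763, 0.0675]))]
green [([320.9, 303.5], np.int32(498), [312, 288, 19, 30], array([0.5717, 0.18  , 0.0675])), ([621.7, 377.7], np.int32(275), [598, 358, 42, 42], array([0.6358, 0.4471, 0.0675]))]
```

View pics/w6c.png

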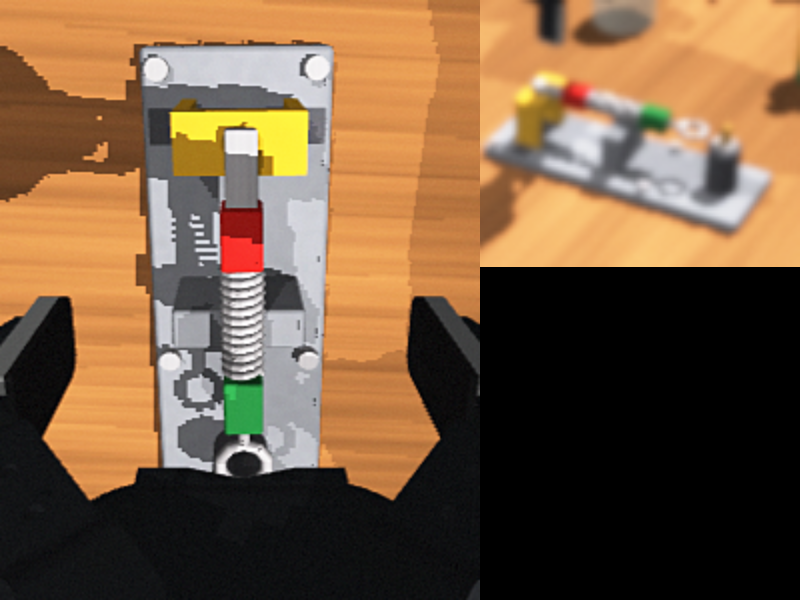

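The crop shows the leg in the hole, the strap on the bracket, the coil on the saddle and the eye just short of the post. Now I look at the post from directly above.

Request:
{"fn": "servo_tool", "kwargs": {"deltas": [[-1, 0, -0.4, 0, 0, 0, 1], [-2, 0, -0.8, 0, 0, 0, 1], [-3, 0, -0.8, 0, 0, 0, 1], [-3, 0, 0, 0, 0, 0, 1], [-2, 0, 0, 0, 0, 0, 1], [-1, 0, 0, 0, 0, 0, 1], [0, 0, 0, 0, 0, 0, 1], [0, 0, 0, 0, 0, 0, 1]]}}

```text
time: 12.6
eef_pos: [0.6204, 0.1822, 0.1391]
eef_rot: [[-0.999, -0.045, -0.002], [-0.045, 0.999, -0.0], [0.002, -0.0, -1.0]]
contact_force: [0.2, -0.6, 0.2]
width: 0.999
grip_force: 0.0
```

```bash
python3 - <<'E'
from h import *
w=cap('wrist','w7');s=env.get_state();p=s['eef_pos'];print(p,s['time'],np.round(s['eef_rot'],4).tolist())
for n,lo,hi,z in (('red',(0,150,60),(6,255,255),.0675),('green',(45,120,40),(80,255,255),.0675),('brass',(10,90,60),(32,255,255),.072)):
  print(n,[(b[0].tolist(),b[1],b[2].tolist(),at(w,*b[0],z).round(4)) for b in blobs(w,lo,hi,60)])
print(proj(w,(.632,.182,.056)),proj(w,(.632,.182,.072)))
cv2.imwrite('pics/w7c.png',cv2.resize(w['color'][110:310,240:400],(480,600),interpolation=cv2.INTER_NEAREST)[:,:,::-1])
t=load('top0'); print('top post tip',at(t,247.3,163.6,.072))
E
```

```text
[0.62020143 0.18230886 0.13925961] 12.65 [[-0.999, -0.0454, -0.0015], [-0.0454, 0.999, -0.0002], [0.0015, -0.0001, -1.0]]
red [([320.2, 45.8], np.int32(879), [309, 27, 24, 39], array([0.5016, 0.1764, 0.0675])), ([249.4, 320.0], np.int32(1143), [221, 307, 56, 28], array([0.7261, 0.1226, 0.0675]))]
green [([321.2, 151.7], np.int32(643), [311, 136, 21, 32], array([0.5729, 0.1804, 0.0675])), ([530.0, 204.7], np.int32(339), [513, 193, 44, 32], array([0.6071, 0.3475, 0.0675])), ([604.7, 245.5], np.int32(3129), [567, 215, 73, 63], array([0.6393, 0.4182, 0.0675])), ([620.8, 288.5], np.int32(133), [596, 283, 44, 10], array([0.6789, 0.4455, 0.0675]))]
brass [([322.5, 159.2], np.int32(168644), [0, 0, 640, 400], array([0.5779, 0.1815, 0.072 ])), ([296.0, 12.0], np.int32(666), [283, 0, 29, 33], array([0.4837, 0.16  , 0.072 ])), ([343.1, 11.7], np.int32(607), [329, 0, 27, 32], array([0.4821, 0.1903, 0.072 ])), ([319.5, 228.4], np.int32(159), [314, 221, 12, 16], array([0.6329, 0.1817, 0.072 ])), ([25.6, 344.2], np.int32(3818), [0, 306, 77, 94], array([ 0.7577, -0.08  ,  0.072 ])), ([154.0, 383.0], np.int32(1524), [125, 359, 56, 41], array([0.7981, 0.0311, 0.072 ]))]
[319.89894063 220.30086946] [319.86710071 227.32738166]
top post tip [0.63010092 0.17861378 0.072     ]
```

View pics/w7c.png

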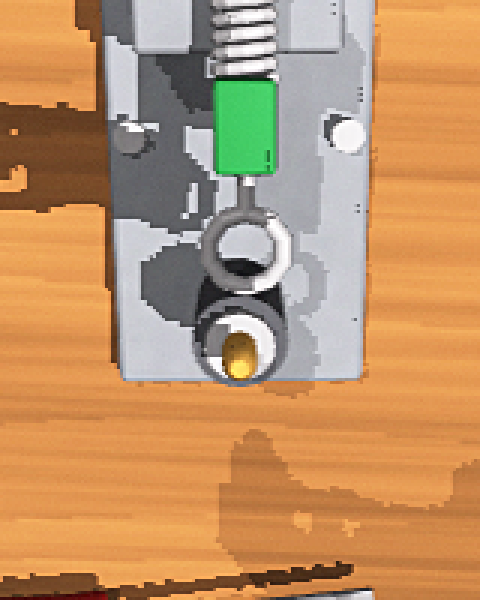

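The crop shows the eye ring centred at crop (246,250), i.e. image (322,193.5). The white collar disc is centred at about crop column 240 with its lower edge at crop row 381. The brass stem spans image rows 221–237.

```bash
python3 - <<'E'
from h import *
w=load('w7')
e=at(w,322,193.5,.0585); g=at(w,321.2,151.7,.0675); r=at(w,320.2,45.8,.0675);print('eye',e,'green',g,'eye-green',np.linalg.norm((e-g)[:2]),'rg',np.linalg.norm((g-r)[:2]))
print('disc bottom',at(w,320,110+381/3,.056),'-10mm x;  L/R',at(w,240+200/3,223.5,.056),at(w,240+280/3,223.5,.056))
print('brass near base',at(w,319.5,221,.056),' tip far',at(w,319.5,237,.072))
c=cv2.cvtColor(w['color'],cv2.COLOR_RGB2HSV)
for r in range(208,242): print(r,' '.join('%3d'%v for v in c[r,303:338,2]))
E
```

```text
eye [0.60773914 0.18263949 0.0585    ] green [0.57291624 0.18036335 0.0675    ] eye-green 0.034897208759795594 rg 0.07143851700709611
disc bottom [0.64733581 0.18277083 0.056     ] -10mm x;  L/R [0.63540399 0.17087046 0.056     ] [0.63438137 0.19355913 0.056     ]
brass near base [0.63264658 0.1816896  0.056     ]  tip far [0.64033146 0.18207597 0.072     ]
208  97 105  95  43  32  37  42  39  40  38  34  33  31  25  16  24  46  67  98  91  59  10  11  19  26  30  37  41  43  38  81 166 177 180 213
209 105 109  97  44  37  41  39  38  34  30  38  58  83 111 140 131 130 123 122 119 116  86  37  21  23  37  38  45  44  35  64 138 196 215 212
210 103 107  94  28  38  39  36  32  43  99 136 132 132 131 132 127 129 127 126 123 127 130 133 122  64  18  41  37  44  41  62 135 198 218 204
211 105 104  73  28  37  36  37  69 110 127 132 130 130 135 138 134 134 133 125 125 122 123 126 128 131 125  71  32  41  45  46 115 194 218 205
212 103  99  74  31  31  47  96 133 127 126 127 109  40  44  43  45  40  71 133 126 127 124 126 124 127 133 131  91  33  39  38  96 188 177 172
213 106  98  53  29 
[... 3455 characters left out ...]
 222 218 219 217 188 169 115 131 122 133 136 138 134 137 135 134 132 127 128 121 171 220 212 209 211 208 207 207 205 208 207
238 238 239 233 210 240 239 237 239 242 246 250 250 203 128 147 132 134 133 130 150 187 210 252 212 209 210 207 208 210 207 207 207 210 208 211
239 231 231 233 232 231 229 232 231 231 233 234 237 242 244 246 249 248 249 249 243 242 240 240 239 234 199 203 199 202 204 202 204 204 201 203
240 221 220 221 220 220 221 222 226 227 223 226 226 227 229 230 229 229 231 229 232 231 228 230 230 223 186 191 190 189 199 200 200 197 197 197
241 224 227 226 228 226 225 226 223 221 225 225 222 220 221 218 220 220 221 222 220 222 220 219 220 223 224 226 226 221 184 185 186 188 190 191
```

The relative measurement gives post (0.6367, 0.1822), with the eye 29 mm short of it. That puts the post 169 mm from the leg, inside the 160–172 mm range. Green is at (0.5729, 0.1804). I grip green next.

Request:
{"fn": "servo_tool", "kwargs": {"deltas": [[1, 0, 0, 0, 0, 0, 1], [1.7, 0, 0.5, 0, 0, 0, 1], [1.4, 0, 1.2, 0, 0, 0, 1], [0.6, 0, 1.5, 0, 0, 0, 1], [0, 0, 1.6, 0, 0, 0, 1], [0, 0, 1.6, 0, 0, 0, 0.8], [0, 0, 1.6, 0, 0, 0, 0.6], [0, 0, 1.1, 0, 0, 0, 0.5], [0, 0, 0.6, 0, 0, 0, 0.4], [0, 0, 0.1, 0, 0, 0, 0.4], [0, 0, 0, 0, 0, 0, 0.3], [0, 0, 0, 0, 0, 0, 0.25], [0, 0, 0, 0, 0, 0, 0], [0, 0, 0, 0, 0, 0, 0], [0, 0, 0, 0, 0, 0, 0], [0, 0, 0, 0, 0, 0, 0], [0, 0, 0, 0, 0, 0, 0]], "force": 80}}

```text
time: 14.35
eef_pos: [0.575, 0.1803, 0.0427]
eef_rot: [[-0.999, -0.045, 0.002], [-0.045, 0.999, 0.0], [-0.002, 0.0, -1.0]]
contact_force: [-0.7, -0.2, 5.6]
width: 0.17
grip_force: 80.4
```

```bash
python3 - <<'E'
from h import *
w=cap('wrist','w8');s=env.get_state();p=s['eef_pos'];R=np.array(s['eef_rot']);print(p,R.round(4).tolist(),s['time'],s['contact_force'])
for n,f,lo,hi in (('green','w8',(45,120,30),(80,255,255)),('red3','w3',(0,150,30),(6,255,255)),('red8','w8',(0,150,60),(6,255,255))):
  c=load(f); print(n,[(b[0].tolist(),b[1],b[2].tolist()) for b in blobs(c,lo,hi,200)])
d=-R[:,0];b=[x for x in blobs(w,(45,120,30),(80,255,255),400)]
c=load('w3')
for n,cc in(('w3',c),('w8',w)):
  hs=cv2.cvtColor(cc['color'],cv2.COLOR_RGB2HSV); print(n,[(r,int(hs[r,320,0]),int(hs[r,320,1]),int(hs[r,320,2])) for r in range(238,312,3)])
E
```

```text
[0.57501197 0.18036136 0.04273996] [[-0.999, -0.0452, 0.0017], [-0.0452, 0.999, 0.0003], [-0.0017, 0.0003, -1.0]] 14.4 [-9.60600220e-01  6.02882776e-04  4.71227269e+00]
green [([320.3, 269.5], np.int32(1525), [303, 244, 35, 51]), ([609.4, 307.0], np.int32(1067), [581, 285, 59, 68])]
red3 [([337.4, 5.7], np.int32(255), [324, 0, 26, 19]), ([182.3, 183.3], np.int32(303), [173, 173, 21, 21]), ([320.4, 275.1], np.int32(1621), [303, 242, 35, 60])]
red8 [([320.3, 113.2], np.int32(2409), [300, 83, 41, 62])]
w3 [(238, 170, 12, 131), (241, 174, 10, 130), (244, 0, 6, 127), (247, 165, 8, 129), (250, 102, 9, 135), (253, 0, 237, 101), (256, 1, 217, 115), (259, 0, 218, 153), (262, 1, 217, 147), (265, 0, 217, 148), (268, 0, 223, 145), (271, 0, 221, 144), (274, 0, 220, 145), (277, 1, 220, 146), (280, 1, 219, 148), (283, 0, 225, 145), (286, 1, 226, 150), (289, 2, 213, 96), (292, 1, 239, 94), (295, 2, 231, 95), (298, 1, 218, 255), (301, 1, 157, 169), (304, 168, 6, 213), (307, 165, 6, 83), (310, 0, 5, 200)]
w8 [(238, 163, 15, 119), (241, 170, 6, 125), (244, 8, 7, 149), (247, 67, 130, 49), (250, 68, 169, 80), (253, 68, 181, 96), (256, 66, 174, 98), (259, 67, 170, 99), (262, 66, 173, 100), (265, 67, 174, 98), (268, 67, 184, 93), (271, 66, 171, 97), (274, 67, 175, 99), (277, 67, 180, 99), (280, 67, 177, 98), (283, 68, 163, 64), (286, 68, 185, 62), (289, 67, 178, 63), (292, 69, 187, 64), (295, 168, 12, 253), (298, 170, 7, 225), (301, 171, 8, 225), (304, 175, 7, 227), (307, 162, 6, 231), (310, 130, 45, 17)]
```

```bash
python3 - <<'E'
from h import *
w=load('w8')
print('green front',at(w,320.3,294.8,.0675),'red centre blob bbox front',at(w,320.3,144.5,.0675))
w=load('w3');print('ref: red front rel TCP', (at(w,320.4,302,.11521+.018+.009)-[.48814,-.15419,0])@[.99,.139,0])
E
```

```text
green front [0.58466807 0.18036825 0.0675    ] red centre blob bbox front [0.51336128 0.17716427 0.0675    ]
ref: red front rel TCP 0.012458186261363025
```

Green sits 2.3 mm behind the TCP, so the eye is 31.7 mm ahead of it. I swing the spring up about the leg before pulling.

Request:
{"fn": "servo_tool", "kwargs": {"deltas": [[-0.01, 0, -0.11, 0, -0.0105, 0, 0], [-0.02, 0, -0.11, 0, -0.0105, 0, 0], [-0.02, 0, -0.11, 0, -0.0105, 0, 0], [-0.02, 0, -0.11, 0, -0.0105, 0, 0], [-0.02, 0, -0.11, 0, -0.0105, 0, 0], [-0.02, 0, -0.11, 0, -0.0105, 0, 0], [0, 0, 0, 0, 0, 0, 0]]}}

```text
time: 15.1
eef_pos: [0.575, 0.1802, 0.0486]
eef_rot: [[-0.997, -0.045, 0.064], [-0.045, 0.999, 0.003], [-0.064, -0.0, -0.998]]
contact_force: [1.9, 0.7, 1.9]
width: 0.172
grip_force: 80.1
```

Request:
{"fn": "servo_tool", "kwargs": {"deltas": [[-0.02, 0, -0.11, 0, -0.0105, 0, 0], [-0.02, 0, -0.11, 0, -0.0105, 0, 0], [-0.02, 0, -0.11, 0, -0.0105, 0, 0], [-0.02, 0, -0.11, 0, -0.0105, 0, 0], [-0.02, 0, -0.11, 0, -0.0105, 0, 0], [-0.02, 0, -0.11, 0, -0.0105, 0, 0], [0, 0, 0, 0, 0, 0, 0], [-0.1, 0, 0, 0, 0, 0, 0], [-0.2, 0, 0, 0, 0, 0, 0], [-0.2, 0, 0, 0, 0, 0, 0], [0, 0, 0, 0, 0, 0, 0]]}}

```text
time: 16.2
eef_pos: [0.5804, 0.1804, 0.0553]
eef_rot: [[-0.991, -0.045, 0.124], [-0.045, 0.999, 0.005], [-0.124, -0.0, -0.992]]
contact_force: [-3.3, 0.1, 3.2]
width: 0.17
grip_force: 80.3
```

Request:
{"fn": "servo_tool", "kwargs": {"deltas": [[-0.1, 0, -0.1, 0, 0, 0, 0], [-0.2, 0, -0.05, 0, 0, 0, 0], [-0.2, 0, 0, 0, 0, 0, 0], [-0.2, 0, 0, 0, 0, 0, 0], [-0.2, 0, 0, 0, 0, 0, 0], [-0.2, 0, 0, 0, 0, 0, 0], [-0.2, 0, 0, 0, 0, 0, 0], [-0.2, 0, 0, 0, 0, 0, 0], [0, 0, 0, 0, 0, 0, 0]]}}

```text
time: 17.1
eef_pos: [0.5942, 0.181, 0.058]
eef_rot: [[-0.991, -0.045, 0.122], [-0.045, 0.999, 0.005], [-0.123, -0.0, -0.992]]
contact_force: [-6.4, 0.5, -2.5]
width: 0.167
grip_force: 79.7
```

Request:
{"fn": "servo_tool", "kwargs": {"deltas": [[-0.2, 0, 0, 0, 0, 0, 0], [-0.2, 0, 0, 0, 0, 0, 0], [-0.2, 0, 0, 0, 0, 0, 0], [-0.2, 0, 0, 0, 0, 0, 0], [-0.2, 0, 0, 0, 0, 0, 0], [-0.2, 0, 0, 0, 0, 0, 0], [0, 0, 0, 0, 0, 0, 0]]}}

```text
time: 17.8
eef_pos: [0.6048, 0.1815, 0.0587]
eef_rot: [[-0.992, -0.045, 0.12], [-0.045, 0.999, 0.005], [-0.12, -0.001, -0.993]]
contact_force: [-8.7, -0.0, -2.0]
width: 0.171
grip_force: 79.7
```

```bash
python3 - <<'E'
from h import *
s=env.get_state();p=s['eef_pos'];R=np.array(s['eef_rot']);print(p,s['contact_force'],s['moment'])
e=p-R[:,0]*.0317-R[:,2]*.0158;print('eye',e)
w=cap('wrist','w10');b=cap('scene','s10');t=cap('top','t10')
v=cv2.hconcat([cv2.resize(b['color'][145:200,330:390],(440,400),interpolation=cv2.INTER_CUBIC),cv2.resize(t['color'][150:190,230:266],(360,400),interpolation=cv2.INTER_CUBIC)])
cv2.imwrite('pics/c10.png',v[:,:,::-1])
print('scene px eye,post tip',proj(b,e),proj(b,(.6367,.1822,.072)),'top',proj(t,e),proj(t,(.6367,.1822,.072)))
hs=cv2.cvtColor(b['color'],cv2.COLOR_RGB2HSV)
for r in range(165,190): print(r,' '.join('%3d'%v for v in hs[r,358:385,2]))
E
```

```text
[0.60482115 0.18145742 0.0586604 ] [-8.70530566e+00 -6.61028580e-03 -1.98325133e+00] [-0.02229252  1.7194149  -0.01840048]
eye [0.63437088 0.182808   0.07814165]
scene px eye,post tip [373.37208418 167.7947068 ] [373.83055537 169.95238361] top [245.32169626 161.4476774 ] [245.89803402 161.13410811]
165  69  42  27  26  40  65  97 113 119 121 153 199 219 225 224 213 207 211 216 217 216 217 222 226 227 224 204
166  67  41  29  27  39  65  94 108 118 128 156 196 218 227 224 208 197 202 212 219 222 224 226 227 228 226 214
167  83  44  29  28  40  63  91 101 106 119 143 182 212 226 216 200 187 190 204 217 227 228 228 229 229 228 224
168 116  62  29  27  39  63  86  96  95 100 135 173 206 222 215 204 201 202 208 219 227 229 229 229 229 228 227
169 147  76  32  28  37  58  84  95  95 121 157 181 195 205 205 206 208 209 211 214 222 228 229 229 229 228 228
170 169  89  39  28  36  58  87 109 132 164 191 200 196 186 178 178 180 188 197 209 222 228 229 229 228 227 228
171 194 124  74  56  55  69  96 130 164 194 211 214 206 189 163 146 150 170 195 216 227 229 228 228 227 227 229
172 225 180 145 
[... 1299 characters left out ...]
 174 198 202 202 205 206 208
184 182 201 220 229 233 234 234 233 228 197 133  70  49  47  48  48  49  53  76 133 181 202 206 206 206 202 200
185 143 162 185 212 229 234 235 234 228 196 131  68  48  48  48  47  46  54  82 139 187 204 207 207 207 205 198
186 123 137 165 204 229 234 234 230 219 185 121  65  50  48  49  50  49  54  86 144 188 204 207 207 207 202 188
187 127 146 183 217 231 230 225 211 187 153 103  65  52  49  48  47  50  59 100 152 191 203 207 207 202 194 173
188 132 163 202 226 227 214 192 169 145 123  95  72  60  53  51  50  58  79 122 168 197 204 205 203 196 176 168
189 149 177 204 215 208 182 153 136 124 115 102  88  79  72  66  69  88 118 157 186 201 205 204 199 182 165 175
```

Request:
{"fn": "servo_tool", "kwargs": {"deltas": [[-0.15, 0, 0, 0, 0, 0, 0], [-0.05, -0.03, 0, 0, 0, 0, 0], [0.01, 0, 0.14, 0, 0.0105, 0, 0], [0.02, 0, 0.14, 0, 0.0105, 0, 0], [0.02, 0, 0.14, 0, 0.0105, 0, 0], [0.02, 0, 0.14, 0, 0.0105, 0, 0], [0, 0, 0, 0, 0, 0, 0]]}}

```text
time: 18.65
eef_pos: [0.6064, 0.1813, 0.0531]
eef_rot: [[-0.996, -0.045, 0.077], [-0.045, 0.999, 0.003], [-0.077, -0.0, -0.997]]
contact_force: [-9.9, 0.3, -1.6]
width: 0.173
grip_force: 79.7
```

```bash
cat > e.py <<'E'
from h import *
s=env.get_state();p=s['eef_pos'];R=np.array(s['eef_rot']);print(p,R[2].round(3),s['contact_force'].round(2),s['moment'].round(2),s['time'])
print('eye',(p-R[:,0]*.0317-R[:,2]*.0158).round(4))
E
python3 e.py
```

```text
[0.60644884 0.18131808 0.0530627 ] [-0.077 -0.    -0.997] [-9.91  0.34 -1.62] [ 0.04  1.7  -0.08] 18.65
eye [0.6368 0.1827 0.0713]
```

Request:
{"fn": "servo_tool", "kwargs": {"deltas": [[0.02, 0, 0.14, 0, 0.0105, 0, 0], [0.02, 0, 0.14, 0, 0.0105, 0, 0], [0.02, 0, 0.14, 0, 0.0105, 0, 0], [0, 0, 0, 0, 0, 0, 0]]}}

```text
time: 19.05
eef_pos: [0.6062, 0.1813, 0.0489]
eef_rot: [[-0.998, -0.045, 0.046], [-0.045, 0.999, 0.002], [-0.046, -0.0, -0.999]]
contact_force: [-9.5, -0.6, -0.5]
width: 0.171
grip_force: 79.7
```

```bash
python3 e.py
```

```text
[0.60624931 0.18131272 0.04894272] [-0.046 -0.    -0.999] [-9.51 -0.58 -0.53] [ 0.06  1.68 -0.04] 19.05
eye [0.6372 0.1827 0.0662]
```

Request:
{"fn": "servo_tool", "kwargs": {"deltas": [[0.02, 0, 0.14, 0, 0.0105, 0, 0], [0.02, 0, 0.14, 0, 0.0105, 0, 0], [0.02, 0, 0.14, 0, 0.0105, 0, 0], [0, 0, 0.07, 0, 0.0105, 0, 0], [0, 0, 0, 0, 0, 0, 0]]}}

```text
time: 19.55
eef_pos: [0.6059, 0.1813, 0.0441]
eef_rot: [[-0.999, -0.045, 0.004], [-0.045, 0.999, -0.0], [-0.004, -0.0, -1.0]]
contact_force: [-9.3, -0.2, -1.8]
width: 0.171
grip_force: 79.5
```

```bash
python3 e.py
```

```text
[0.60594009 0.18129928 0.04405174] [-0.004 -0.    -1.   ] [-9.31 -0.21 -1.79] [ 0.05  1.42 -0.01] 19.55
eye [0.6375 0.1827 0.06  ]
```

Request:
{"fn": "servo_tool", "kwargs": {"deltas": [[0, 0, 0.07, 0, 0, 0, 0], [0, 0, 0.07, 0, 0, 0, 0], [0, 0, 0.05, 0, 0, 0, 0], [0, 0, 0, 0, 0, 0, 0], [0, 0, 0, 0, 0, 0, 0]]}}

```text
time: 20.05
eef_pos: [0.606, 0.1813, 0.0438]
eef_rot: [[-0.999, -0.045, 0.005], [-0.045, 0.999, -0.0], [-0.005, -0.001, -1.0]]
contact_force: [-15.1, -0.8, 6.9]
width: 0.175
grip_force: 80.8
```

```bash
python3 e.py
```

```text
[0.60603636 0.18128465 0.04376266] [-0.005 -0.001 -1.   ] [-15.05  -0.82   6.9 ] [-0.2   2.24 -0.08] 20.05
eye [0.6376 0.1827 0.0597]
```

Contact: a −x force built up along with the upward one, so the eye is probably pulled a little too far against the post. I ease back toward the bracket.

Request:
{"fn": "servo_tool", "kwargs": {"deltas": [[0, 0, -0.08, 0, 0, 0, 0], [0.1, 0, 0, 0, 0, 0, 0], [0.1, 0, 0, 0, 0, 0, 0], [0, 0, 0, 0, 0, 0, 0]]}}

```text
time: 20.45
eef_pos: [0.6046, 0.1813, 0.0439]
eef_rot: [[-0.999, -0.045, 0.006], [-0.045, 0.999, -0.0], [-0.006, -0.0, -1.0]]
contact_force: [-9.3, -0.4, -0.1]
width: 0.168
grip_force: 79.9
```

```bash
python3 e.py
```

```text
[0.60455742 0.18129135 0.04389538] [-0.006 -0.    -1.   ] [-9.35 -0.39 -0.07] [-0.01  1.49 -0.07] 20.45
eye [0.6361 0.1827 0.0599]
```

Request:
{"fn": "servo_tool", "kwargs": {"deltas": [[0, 0, 0.05, 0, 0.003, 0, 0], [0, 0, 0.05, 0, 0.003, 0, 0], [0, 0, 0.03, 0, 0, 0, 0], [0, 0, 0, 0, 0, 0, 0]]}}

```text
time: 20.85
eef_pos: [0.6045, 0.1813, 0.0437]
eef_rot: [[-0.999, -0.045, -0.0], [-0.045, 0.999, -0.001], [0.0, -0.001, -1.0]]
contact_force: [-14.0, -0.8, 8.6]
width: 0.17
grip_force: 81.0
```

```bash
python3 e.py
```

```text
[0.60454223 0.18126068 0.04374168] [ 0.    -0.001 -1.   ] [-14.01  -0.78   8.58] [-0.19  2.07 -0.1 ] 20.85
eye [0.6362 0.1827 0.0595]
```

Request:
{"fn": "servo_tool", "kwargs": {"deltas": [[0, 0, -0.08, 0, 0, 0, 0], [0.1, 0, 0, 0, 0, 0, 0], [0.1, 0, 0, 0, 0, 0, 0], [0.05, 0, 0, 0, 0, 0, 0], [0, 0, 0, 0, 0, 0, 0]]}}

```text
time: 21.35
eef_pos: [0.6029, 0.1812, 0.0439]
eef_rot: [[-0.999, -0.045, 0.002], [-0.045, 0.999, -0.0], [-0.002, -0.0, -1.0]]
contact_force: [-8.7, 0.6, 1.2]
width: 0.172
grip_force: 80.0
```

```bash
python3 e.py
```

```text
[0.60292684 0.18120496 0.04390213] [-0.002 -0.    -1.   ] [-8.71  0.63  1.19] [0.01 1.11 0.01] 21.35
eye [0.6346 0.1826 0.0598]
```

Not on the post yet. I continue easing back until the post takes the load.

Request:
{"fn": "servo_tool", "kwargs": {"deltas": [[0.1, 0, 0, 0, 0, 0, 0], [0.1, 0, 0, 0, 0, 0, 0], [0, 0, 0, 0, 0, 0, 0]]}}

```text
time: 21.65
eef_pos: [0.6011, 0.1812, 0.0439]
eef_rot: [[-0.999, -0.045, 0.003], [-0.045, 0.999, 0.0], [-0.003, -0.0, -1.0]]
contact_force: [-7.6, 1.0, 0.2]
width: 0.17
grip_force: 79.8
```

```bash
python3 e.py
```

```text
[0.60114322 0.18115108 0.0439265 ] [-0.003 -0.    -1.   ] [-7.58  0.96  0.17] [ 0.01  1.03 -0.01] 21.65
eye [0.6328 0.1826 0.0598]
```

Request:
{"fn": "servo_tool", "kwargs": {"deltas": [[0.1, 0, 0, 0, 0, 0, 0], [0.1, 0, 0, 0, 0, 0, 0], [0, 0, 0, 0, 0, 0, 0]]}}

```text
time: 21.95
eef_pos: [0.6006, 0.1811, 0.0441]
eef_rot: [[-0.999, -0.045, 0.006], [-0.045, 0.999, 0.001], [-0.006, 0.0, -1.0]]
contact_force: [0.5, 1.2, -6.6]
width: 0.168
grip_force: 78.9
```

```bash
python3 e.py; python3 - <<'E'
from h import *
w=cap('wrist','w11');b=cap('scene','s11')
o=load('s10');
im=[cv2.resize(x['color'][148:198,335:390],(400,364),interpolation=cv2.INTER_CUBIC) for x in (o,b)]
bot=cv2.resize(w['color'][225:345,250:390],(280,236))
v=cv2.vconcat([cv2.hconcat(im),cv2.copyMakeBorder(bot,0,0,0,520,cv2.BORDER_CONSTANT)])
cv2.imwrite('pics/c11.png',v[:,:,::-1])
E
```

```text
[0.60064229 0.18112686 0.04411517] [-0.006  0.    -1.   ] [ 0.48  1.23 -6.62] [ 0.11 -0.11  0.04] 21.95
eye [0.6322 0.1825 0.0601]
```

View pics/c11.png

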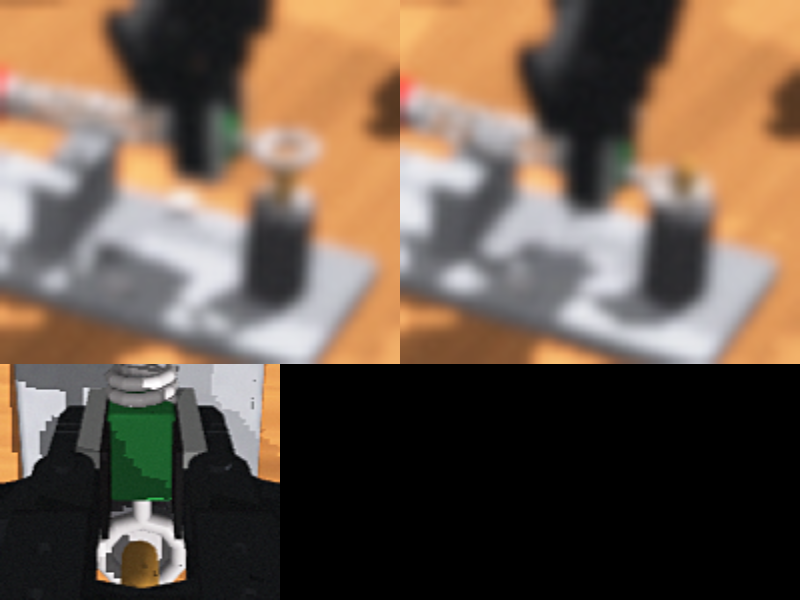

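The picture shows the brass post standing up through the eye, the ring down on the collar, and the post now carrying the load (x force about 0). The tool is pulling up slightly, so I press down gently before letting go.

Request:
{"fn": "servo_tool", "kwargs": {"deltas": [[0, 0, 0.07, 0, 0, 0, 0], [0, 0, 0.05, 0, 0, 0, 0], [0, 0, 0, 0, 0, 0, 0]]}}

```text
time: 22.35
eef_pos: [0.6007, 0.1811, 0.044]
eef_rot: [[-0.999, -0.045, 0.006], [-0.045, 0.999, 0.0], [-0.006, 0.0, -1.0]]
contact_force: [-0.0, 2.0, -0.6]
width: 0.171
grip_force: 79.5
```

```bash
python3 e.py
```

```text
[0.60072379 0.18111667 0.04395573] [-0.006  0.    -1.   ] [-0.04  1.95 -0.62] [ 0.15  0.02 -0.02] 22.35
eye [0.6323 0.1825 0.0599]
```

Request:
{"fn": "servo_tool", "kwargs": {"deltas": [[0, 0, 0.06, 0, 0, 0, 0], [0, 0, 0.04, 0, 0, 0, 0], [0, 0, 0, 0, 0, 0, 0], [0, 0, 0, 0, 0, 0, 0.25], [0, 0, 0, 0, 0, 0, 0.4], [0, 0, 0, 0, 0, 0, 0.6], [0, 0, 0, 0, 0, 0, 0.8], [0, 0, 0, 0, 0, 0, 1], [0, 0, -0.5, 0, 0, 0, 1], [0, 0, -1.5, 0, 0, 0, 1], [0, 0, -2.5, 0, 0, 0, 1], [0, 0, -2.5, 0, 0, 0, 1], [0, 0, -1.5, 0, 0, 0, 1], [1, 0, -1, 0, 0, 0, 1], [1, 0, 0, 0, 0, 0, 1], [0, 0, 0, 0, 0, 0, 1], [0, 0, 0, 0, 0, 0, 1]]}}

```text
time: 24.05
eef_pos: [0.5789, 0.18, 0.1364]
eef_rot: [[-0.999, -0.045, 0.003], [-0.045, 0.999, -0.0], [-0.003, -0.0, -1.0]]
contact_force: [0.4, -0.2, 0.1]
width: 1.0
grip_force: 0.0
```

```bash
python3 e.py; python3 - <<'E'
from h import *
w=cap('wrist','w12')
R=[b for b in blobs(w,(0,150,60),(6,255,255),300)];G=[b for b in blobs(w,(45,120,40),(80,255,255),200)]
print([(b[0].tolist(),b[1],at(w,*b[0],.0675).round(4)) for b in R+G])
for e in ((.6342,.1822,.0585),(.6367,.1822,.072)): print(proj(w,e))
hs=cv2.cvtColor(w['color'],cv2.COLOR_RGB2HSV)
for r in range(240,300,2): print(r,''.join('#' if (10<h<32 and s>90) else('.' if v<70 else('o' if v>170 else '-')) for h,s,v in hs[r,290:350]))
E
```

```text
[0.57893084 0.18003858 0.13636339] [-0.003 -0.    -1.   ] [ 0.38 -0.24  0.09] [ 0.02 -0.06 -0.  ] 24.05
eye [0.6105 0.1815 0.1523]
[([320.9, 110.9], np.int32(748), array([0.5027, 0.1766, 0.0675])), ([320.5, 234.8], np.int32(570), array([0.5981, 0.1806, 0.0675])), ([524.6, 244.1], np.int32(413), array([0.5988, 0.3475, 0.0675])), ([597.0, 291.8], np.int32(2986), array([0.6405, 0.4211, 0.0675]))]
[320.4036864  268.75996192]
[320.26954741 279.82354497]
240 --------------------.-oooooooooooooooooo--ooooo-o--oooo-oooo
242 ------------------...-ooooooooooooooooooo.-ooooooooooooooooo
244 ------------------...-ooooooooooooooooooo..-oooooooooooooooo
246 -----------------....-ooooooooooooooooooo..-oooooooooooooooo
248 -----------------....-oooooooooooooooooo-..--ooooooooooooooo
250 o----------------...........-ooooo..........-ooo-----ooooooo
252 ooooo------------...........-ooooo..........-ooooooooooooooo
254 oooooooo--------............-ooooo..........-ooo-ooooooooooo
256 oooooooooooo.---.........----ooooo--........-ooooooooooooooo
258 oooooooooooooooo.....--ooooooooooooooooo--..--oooooooooooo
[... 602 characters left out ...]
###########-ooo###########oooo####################
280 ####################################o#######################
282 ############################################################
284 ############################################################
286 ############################################################
288 ############################################################
290 ############################################################
292 ############################################################
294 ############################################################
296 ############################################################
298 ############################################################
```

The ring encloses the brass post, and the red-to-green distance is now about 95 mm, so the spring is stretched about 24 mm and holding. The robot is clear, so I hand in.

```bash
python3 -c "
from workcell import env
print(env.job_done())"
```

```text
the job is handed in; nothing more can be done
None
```

The spring is fitted and handed in at about 24 s: the leg is in the bracket hole, the eye is over the brass post, and it was still holding at about 24 mm of stretch with the gripper clear; I judged that the eye is fully down on the collar by feel and camera, not by an exact height measurement.

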